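Latch the carving jig on a bowl blank

ROBOT

A 6-joint arm with a two-finger parallel gripper is mounted at the origin on the work surface. World frame = base frame: x ahead of the robot, y to its left, z up, the work surface at z = 0. Lengths are in m, angles in rad, forces in N, time in s.
With the tool pointing down it reaches from about 0.35 to 0.925 m from the base axis. Payload 6.4 kg.
Tool frame: the origin (TCP) lies on the centre line of the jaws, within the pads' length; the fingertips stand 19 mm ahead of it and the grasp point (between the pads) is the TCP; z points along the fingers, y is the line along which they close (so a half turn about z gives the same grasp; the last joint's range is limited). The gripper opens to 85 mm and grips with 20 to 120 N. Pads are 22 mm wide; open, the fingers measure 114 mm over their backs; the gripper's body (76 mm by 85 mm) begins 54 mm behind the grasp point. The pads swing forward as they close: fully open they stand 13 mm farther back than shut.
Start: joints at [1.083, 0.245, 1.558, -0, 1.339, -0.174], TCP at [0.201, 0.618, 0.25] pointing down, gripper open.
Joint ranges: [-3.13, 3.13], [-1.02, 2.26], [0.13, 2.54], [-0.95, 4.09], [0.21, 2.88], [-2.74, 2.74]. Speed limits (rad/s): [2.57, 2.57, 3.14, 3.14, 3.14, 3.14].

INTERFACE

Orientations are given as a rotation vector (axis times angle).
In Python, from station import manip gives the robot as it stands.
- The arm moves only by the shell command python3 -m inch 'ROWS' [FORCE]. ROWS is JSON, a list of rows, each a list of 3 entries, a list of its own where there are three numbers: the finger opening in m, from 0 to 0.0854, then the shift along the tool's x, y, z in m, then the turn, a rotation vector about the tool's x, y, z in degrees. In form: [[fingers, [dx, dy, dz], [rx, ry, rz]], ...]. A call has 1 to 20 rows; each row shifts and turns the commanded pose from where the row before left it, along the tool's axes as they then stand; what a row does not reach is not made up. A row lasts 1/10 s, in which the tool goes at most 50 mm and 8.59 degrees, less where a joint would pass 70% of its speed; a pose out of reach is approached as far as the arm can. A call with a gripper value outside its range is refused whole. The fingers move at their own pace and stop on an object; FORCE is the grip in N (left out, the last holds). Time passes only in rows, so rows that do not move let the fingers close. It gives the time, the measured TCP pose, the force, the opening and the grip force at its end, in the units of the state.
- manip.get_state(): the state, without advancing time (a new reading comes with each control period).
- manip.snapshot(name): name is "side" or "top" or "wrist"; returns the picture (400x640x3 uint8, blue, green, red); there is no depth.
- manip.camera_info(name): a dict with "intrinsics" (3x3 intrinsics, pixels), "position" and "attitude" of the camera in the world. Camera axes: x right, y up, looking along -z (the intrinsics and any distortion apply to the point x, -y, -z); pixel columns grow to the right and rows downward; lengths in m; the calibration is good to about 2 mm. The wrist camera is an equidistant fisheye: a pixel r from the principal point sees the ray r / f radians off the axis. A picture is of the moment at which its call begins: read the wrist's pose just before it. camera_info takes no time and is no camera call; for the wrist camera it gives the pose at the moment of the call.
- manip.job_done(): hands the job in; it is judged then, once.
The state is a dict: "time": time; "joint_pos": joint angles; "qvel": joint speeds; "tau": joint torques, N m; "tool_pos": TCP position; "ee_rot": TCP orientation; "contact_force": force on the tool from outside, world axes, zero at the start; "moment": the same for the moment, N m; "finger_gap": finger opening in m; "grasp_force": force on a finger pad.
Only numpy, scipy, OpenCV 4.12 (cv2) and the standard library are available. Lean on these libraries where they do the work, as an engineer would, in place of code of your own. Each camera call takes 0.05 s, during which the arm holds its last target. There are 200 camera calls.

TASK

Clamp the wooden trough blank in the carving jig: lift the draw latch's wire loop by its yellow tab over the steel keeper so that its bar sits behind the keeper on the sliding jaw, then press the red lever down over centre and firmly, with some 15 N, against its rubber stop for a moment, and let go. Do not force the loop against the keeper or push the lever with more than 22 N, and leave the things around the jig where they are.

Things in the scene. Friction and masses are not known exactly. Their poses are not given: they have to be found in the camera images.
- jig: Fixed carving jig: plywood board 270 x 170 x 15 mm with a wooden fixed jaw on it, top 60 mm above the table. Origin: on the table, below the lever's pivot. x axis: level, from the fixed jaw towards the sliding jaw; y across; z up. In this frame the fixed jaw covers x -95 to 22 mm, y -50 to 50 mm, the blank x 22 to 74 mm, and the sliding jaw lies beyond. Place and yaw vary.
- pivot (a point): Axis of the lever's hinge, in the jig's frame at x 0, y 0, 74 mm above the table; the hinge axis is the jig's y.
- lever (a joint): Lever angle in rad. About 0: the handle lies level towards the jig's -x over the fixed jaw; grows as it swings up and over towards +x; 1.57 upright, limit 2.0. Stiff pivot (0.15 Nm): it stays where it is left. Starts at 0.75 to 0.95. The loop's pin lies on the lever 24 mm from the hinge axis, on the handle's side. Home, on the stop: between -0.06 and 0.1, differs in each run.
- handle (a point): Middle of the red plastic handle of the lever, 24 mm wide, 10 mm thick, 60 mm from the hinge axis; it covers 30 to 90 mm from the axis along its own -x; z: its upper face when home. With the loop hooked, 4 to 8 N near its end takes it over centre (near 0.13 rad); then it meets a hidden rubber stop (some 10 N/mm there) whose height varies 7 mm, found only by feel.
- handle_end (a point): Point on the handle's upper face (the face turned to the sliding jaw when upright), 85 mm from the hinge, 5 mm short of the end.
- loop: Wire loop of the latch: two 6 mm steel rods, 26 mm apart inside, joined at the far end by a 6 mm cross bar. Origin: the pin on which it swings freely on the lever; x along the rods, z up; the bar is 110 mm from the pin. The rods are sprung lengthwise (8.5 N/mm, 12 mm at most). Pulled by its tab it pulls the lever up. At the start the bar rests on top of or just in front of the keeper.
- bar (a point): Middle of the loop's cross bar (6 mm round, on the bar's centre line).
- tab (a point): Grip point on the yellow upright tab of the loop, 10 mm (along the loop) x 14 mm (across) x 32 mm tall; this point is 18 mm beyond the bar and 28 mm above it; the tab's top is 10 mm above this point. Free on both sides across.
- jaw: Sliding wooden jaw with a steel keeper on top; slides along the jig's x (2 N friction), starts 3 to 7 mm open, 10 at most. Axes as the jig's; origin: on its top face (z 60 mm), at the bar's seat. Keeper: post 18 mm wide, 12 mm tall, x -9 to -3 mm, its 4 mm thick lip reaching x +1 mm; top face x -20 to +14 mm.
- keeper (a point): Seat of the bar's centre, 3 mm above the jaw's top face: behind the post, under the lip; pulled tight, the bar lies here. To get there the bar's centre must pass over the keeper more than 15 mm above the top face, go beyond x +4 mm of the jaw's origin, and drop there onto the top face.
- blank: Loose carved wooden trough, 50 mm (jig x) x 156 mm (jig y) x 38 mm tall, 0.22 kg, lying on the board between the jaws; origin under its centre.
- pot: Red plastic pot, 84 mm wide, 100 mm tall: leave alone.
- oil: Amber oil bottle, 60 mm wide, 140 mm tall: leave alone.
- mallet: Wooden mallet, 260 mm long, lying down: leave alone.
- gouge: Wood-handled carving tool, 200 mm long, lying down: leave alone.
Things that resemble listed ones, but are neither listed nor needed, are in the scene too. What is shaped like the blank but green or pink is not meant.

How it is judged:
On the way, in this order (a step that is already met when the one before it is completed fails the run):
1. the loop's bar lies behind the keeper on the sliding jaw, with the lever still up (x of bar in the frame of jaw between -0.005 and 0.014 m and z of bar in the frame of jaw between -0.003 and 0.0075 m and value of joint lever above 0.7 rad), for 0.2 s.
2. the lever is down over centre and pressed firmly against its stop (the stop bears more than 12 N) (value of joint lever below 0.12 rad and contact force between anything else and lever_c3 above 12 N), for 0.15 s.
At the end, for the whole second after the job is handed in: Lever down (below 0.12 rad) and resting on its stop with over 1 N; bar behind the keeper under its lip (within 5 mm of its seat along x, its centre under 7.5 mm above the jaw's top); the sliding jaw presses the blank with over 15 N; the blank lies flat (within 0.08 rad) and still on the board (value of joint lever below 0.12 rad and contact force between anything else and lever_c3 above 1 N and x of bar in the frame of jaw between -0.005 and 0.005 m and z of bar in the frame of jaw below 0.0075 m and contact force between blank and jaw above 15 N and angle between blank's own z axis and vertical below 0.08 rad and linear speed of blank below 0.02 m/s); the robot touches nothing.
It fails at once if the red handle is pushed with more than 22 N (contact force between anything else and lever_c2 above 22 N).
It fails at once if the loop is forced against the keeper or sliding jaw with more than 18 N while the lever is still up (above 1.2 rad) (value of joint lever above 1.2 rad and contact force between loop and jaw above 18 N).
It fails at once if a bystander is moved by more than 20 mm (distance of any of pot, oil, mallet, gouge from where it was at the start of the episode above 0.02 m).
It also fails if it takes over 72 s, if anything falls off the work surface, if the arm or the gripper's body presses on something with over 40 N, if the wrist force passes 120 N, or if a joint passes its speed limit or range.

## Working session

There is one attempt and no reset: what is moved stays moved. The work goes in short steps, Python scripts to look and compute and a shell command to move; the robot and the scene stay as the last step left them, time stands still between calls to the robot, and variables do not carry over. Pictures are saved under pics/ and viewed, at most 10 in all, crops included, and the job is handed in when it is done.

```bash
mkdir -p pics
cat > h.py <<'E'
import numpy as np, cv2
from station import manip
from scipy.spatial.transform import Rotation as R
def cam(n):
    c=manip.camera_info(n); K=np.array(c["intrinsics"]); a=np.array(c["attitude"],float)
    if a.shape==(3,3): M=a
    elif a.size==3: M=R.from_rotvec(a).as_matrix()
    else: M=None
    return K,np.array(c["position"]),M,c
def ray(n,u,v,C=None):
    K,p,M,c=C or cam(n)
    x=(u-K[0,2])/K[0,0]; y=(v-K[1,2])/K[1,1]
    if n=="wrist":
        r=np.hypot(x,y); s=np.sin(r)/r if r>1e-9 else 1
        d=np.array([x*s,-y*s,-np.cos(r)])
    else: d=np.array([x,-y,-1.])
    return p,M@d/np.linalg.norm(d)
def onz(n,u,v,z,C=None):
    p,d=ray(n,u,v,C); return p+d*(z-p[2])/d[2]
def tri(obs):
    A=np.zeros((3,3));b=np.zeros(3)
    for p,d in obs:
        P=np.eye(3)-np.outer(d,d);A+=P;b+=P@p
    x=np.linalg.solve(A,b); return x,[np.linalg.norm((np.eye(3)-np.outer(d,d))@(x-p)) for p,d in obs]
def proj(n,X,C=None):
    K,p,M,c=C or cam(n); q=M.T@(np.array(X)-p); q=np.array([q[0],-q[1],-q[2]])
    if n=="wrist":
        r=np.hypot(q[0],q[1]); t=np.arctan2(r,q[2]); q=np.array([q[0]/r*t,q[1]/r*t,1])
    else: q=q/q[2]
    return K[0,0]*q[0]+K[0,2],K[1,1]*q[1]+K[1,2]
E
python3 - <<'E'
from h import *
for n in("side","top","wrist"):
    print(n,manip.camera_info(n)); cv2.imwrite(f"pics/{n}0.png",manip.snapshot(n))
print(manip.get_state())
a=[cv2.imread(f"pics/{n}0.png") for n in("side","top")]
cv2.imwrite("pics/st.png",cv2.resize(np.vstack(a),None,fx=.75,fy=.75,interpolation=cv2.INTER_AREA))
E
```

```text
side {'intrinsics': array([[483.02913207,   0.        , 315.27472468],
       [  0.        , 483.02913207, 203.25524831],
       [  0.        ,   0.        ,   1.        ]]), 'position': array([ 0.25353293, -1.00645086,  1.23347086]), 'attitude': array([ 0.74505329, -0.08871843, -0.27495259])}
top {'intrinsics': array([[487.05900889,   0.        , 317.76074647],
       [  0.        , 487.05900889, 197.06331112],
       [  0.        ,   0.        ,   1.        ]]), 'position': array([0.32922518, 0.00668939, 1.67237166]), 'attitude': array([ 0.09422498, -0.09524503, -1.55791701])}
wrist {'intrinsics': array([[309.70691629,   0.        , 319.30776807],
       [  0.        , 309.70691629, 197.17767821],
       [  0.        ,   0.        ,   1.        ]]), 'position': array([0.12959481, 0.6398821 , 0.37347247]), 'attitude': array([-0.25734961, -0.18450126,  1.24756935])}
{'time': 0.15, 'joint_pos': array([ 1.08288746e+00,  2.45679108e-01,  1.55872706e+00, -3.58578130e-05,
        1.33870771e+00, -1.74088958e-01]), 'qvel': array([ 6.14854119e-04, -1.79029882e-03, -4.52591170e-03, -5.50899583e-05,
        1.83582981e-03,  3.15664648e-04]), 'tau': array([-6.36902296e-04, -4.29986322e+01, -3.26551759e+01, -2.29073048e-04,
        3.55442637e-03, -2.21011612e-05]), 'tool_pos': array([0.20045673, 0.61789831, 0.24942089]), 'ee_rot': array([-4.90841804e-01, -3.10254328e+00,  2.27729772e-03]), 'contact_force': array([-0.27993281, -0.87543485,  0.30187155]), 'moment': array([0.04710238, 0.02251656, 0.04013288]), 'grasp_force': 0.0, 'finger_gap': 0.08545333908821175}
```

View pics/st.png

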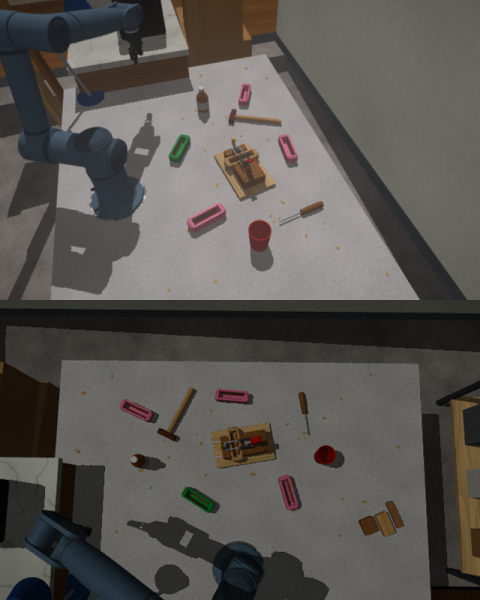

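The side picture shows the jig at about (326,220) full-scale and the top picture shows it at (324,195). The look-alikes are green and pink troughs at top (265,265), (180,147), (308,128) and (385,257). The only natural-wood one is in the jig. I'll crop both views of the jig now.

Run:
```python
from h import *
s=cv2.imread("pics/side0.png")[175:275,275:385]; t=cv2.imread("pics/top0.png")[150:240,270:380]
f=lambda a:cv2.resize(a,(560,int(a.shape[0]*560/a.shape[1])),interpolation=cv2.INTER_CUBIC)
S,T=f(s),f(t); print(S.shape,T.shape)
cv2.imwrite("pics/cs.png",S);cv2.imwrite("pics/ct.png",T)
```

```text
(509, 560, 3) (458, 560, 3)
```

View pics/cs.png

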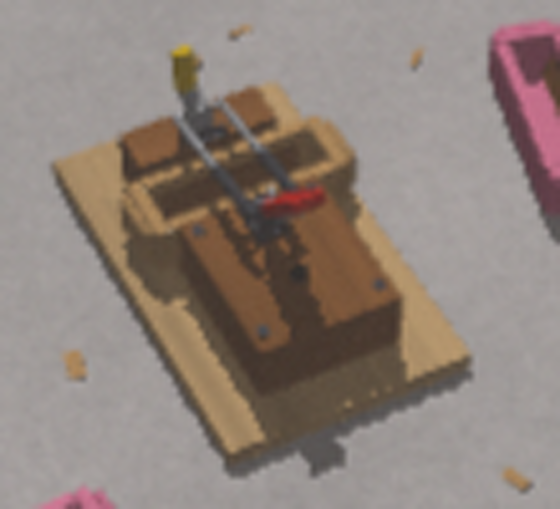

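View pics/ct.png

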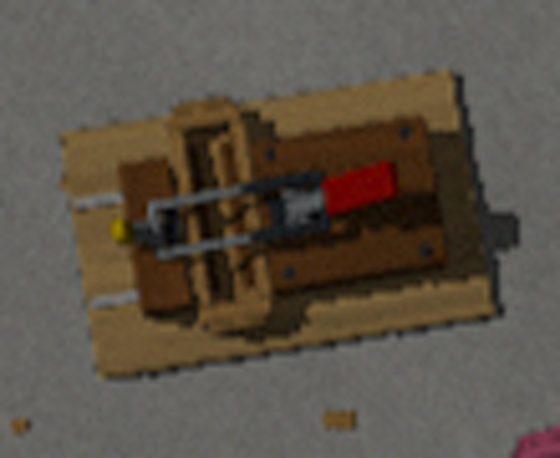

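Side crop: the yellow tab's top is at (182,50), the handle at (300,202) and the board corners at (55,162), (230,465), (468,360) and (275,85). Top crop: the tab is at (121,230), the handle at (360,187) and the board corners at (62,133), (452,72), (497,315) and (100,375). The natural-wood blank sits between the jaws, so this is the right jig.

Run:
```python
from h import *
k=560/110
t=lambda u,v:(270+u/k-.4,150+v/k-.4); s=lambda u,v:(275+u/k-.4,175+v/k-.4)
bt=np.array([onz("top",*t(*p),.015) for p in[(62,133),(452,72),(497,315),(100,375)]])
bs=np.array([onz("side",*s(*p),.015) for p in[(275,85),(468,360),(230,465),(55,162)]])
for b in(bt,bs):
    ex=(b[0]-b[1]+b[3]-b[2])/2; ey=(b[3]-b[0]+b[2]-b[1])/2
    print(b.round(3).tolist(),"L",np.linalg.norm(ex),np.linalg.norm(ey),"yaw",np.degrees(np.arctan2(ex[1],ex[0])), np.degrees(np.arctan2(ey[1],ey[0])),"c",b.mean(0).round(4))
# fixed jaw corners and bolts top
ft=np.array([onz("top",*t(*p),.06) for p in[(424,118),(447,263),(405,131),(427,251),(270,154),(289,272)]]);print("fj top",ft.round(4).tolist())
fs=np.array([onz("side",*s(*p),.06) for p in[(400,297),(260,350),(380,285),(263,331),(199,231)]]);print("fj side",fs.round(4).tolist())
print("tab",tri([ray("top",*t(121,230)),ray("side",*s(182,50))]))
print("handle",tri([ray("top",*t(360,187)),ray("side",*s(298,202))]))
print("barcorners top", [onz("top",*t(*p),.08).round(4).tolist() for p in[(152,205),(160,250)]])
```

```text
[[0.603, 0.131, 0.015], [0.648, -0.132, 0.015], [0.483, -0.163, 0.015], [0.44, 0.103, 0.015]] L 0.26842686894337914 0.16708567471213437 yaw 99.43553129739956 -169.8407857897849 c [ 0.5433 -0.0152  0.015 ]
[[0.608, 0.126, 0.015], [0.652, -0.138, 0.015], [0.487, -0.171, 0.015], [0.445, 0.101, 0.015]] L 0.2715329081377137 0.16640118914209237 yaw 99.15067381207459 -169.80528796364183 c [ 0.5482 -0.0205  0.015 ]
fj top [[0.6083, -0.1103, 0.06], [0.5123, -0.1255, 0.06], [0.5995, -0.0978, 0.06], [0.5201, -0.1124, 0.06], [0.5832, -0.009, 0.06], [0.5053, -0.0222, 0.06]]
fj side [[0.6145, -0.1119, 0.06], [0.5201, -0.1263, 0.06], [0.6058, -0.0993, 0.06], [0.5261, -0.1128, 0.06], [0.5111, -0.0242, 0.06]]
tab (array([0.52871012, 0.08518063, 0.11069714]), [np.float64(0.003315704025522011), np.float64(0.003315704025521994)])
handle (array([ 0.55816305, -0.06637773,  0.11616654]), [np.float64(0.004331408016588781), np.float64(0.004331408016588834)])
barcorners top [[0.5458, 0.0673, 0.08], [0.5165, 0.0617, 0.08]]
```

```bash
cat >> h.py <<'E'
def jig():
    o=np.array([.5484,-.0247,0]); a=np.radians(99.3)
    return o,np.array([[np.cos(a),-np.sin(a),0],[np.sin(a),np.cos(a),0],[0,0,1]])
def tool():
    s=manip.get_state(); return s["tool_pos"],R.from_rotvec(s["ee_rot"]).as_matrix()
E
python3 - <<'E'
from h import *
p,M=tool(); o,J=jig()
print(M.round(4))
T=np.column_stack([J[:,0],-J[:,1],[0,0,-1]])
rv=R.from_matrix(M.T@T).as_rotvec(degrees=True);print("turn",rv)
print("shift after turn",T.T@(np.array([.527,.088,.19])-p))
E
```

```text
[[-9.512e-01  3.087e-01 -7.000e-04]
 [ 3.087e-01  9.512e-01 -1.400e-03]
 [ 2.000e-04 -1.500e-03 -1.000e+00]]
turn [-8.45904578e-02  3.53832922e-02  6.27199050e+01]
shift after turn [-0.57570382  0.2366175   0.05942089]
```

```bash
python3 -m inch '[[0.085,[0,0,0],[0,0,7.84]],[0.085,[0,0,0],[0,0,7.84]],[0.085,[0,0,0],[0,0,7.84]],[0.085,[0,0,0],[0,0,7.84]],[0.085,[0,0,0],[0,0,7.84]],[0.085,[0,0,0],[0,0,7.84]],[0.085,[0,0,0],[0,0,7.84]],[0.085,[0,0,0],[0,0,7.84]]]' && python3 -m inch '[[0.085,[-0.0288,0.0118,0.003],[0,0,0]],[0.085,[-0.0288,0.0118,0.003],[0,0,0]],[0.085,[-0.0288,0.0118,0.003],[0,0,0]],[0.085,[-0.0288,0.0118,0.003],[0,0,0]],[0.085,[-0.0288,0.0118,0.003],[0,0,0]],[0.085,[-0.0288,0.0118,0.003],[0,0,0]],[0.085,[-0.0288,0.0118,0.003],[0,0,0]],[0.085,[-0.0288,0.0118,0.003],[0,0,0]],[0.085,[-0.0288,0.0118,0.003],[0,0,0]],[0.085,[-0.0288,0.0118,0.003],[0,0,0]],[0.085,[-0.0288,0.0118,0.003],[0,0,0]],[0.085,[-0.0288,0.0118,0.003],[0,0,0]],[0.085,[-0.0288,0.0118,0.003],[0,0,0]],[0.085,[-0.0288,0.0118,0.003],[0,0,0]],[0.085,[-0.0288,0.0118,0.003],[0,0,0]],[0.085,[-0.0288,0.0118,0.003],[0,0,0]],[0.085,[-0.0288,0.0118,0.003],[0,0,0]],[0.085,[-0.0288,0.0118,0.003],[0,0,0]],[0.085,[-0.0288,0.0118,0.003],[0,0,0]],[0.085,[-0.0288,0.0118,0.003],[0,0,0]]]'
python3 - <<'E'
from h import *
import pickle
C=cam("wrist"); pickle.dump(C[:3],open("w1.pkl","wb"))
im=manip.snapshot("wrist"); cv2.imwrite("pics/w1.png",im)
print(tool(),proj("wrist",tool()[0]),proj("wrist",(.5287,.085,.1107)))
E
```

```text
time: 0.95
tool_pos: [0.2005, 0.6181, 0.2498]
ee_rot: [2.041, 2.388, -0.001]
contact_force: [-0.4, -0.5, 0.0]
finger_gap: 0.0854
grasp_force: 0.0
time: 2.95
tool_pos: [0.527, 0.0868, 0.19]
ee_rot: [-2.034, -2.394, 0.0]
contact_force: [0.4, 0.3, -0.6]
finger_gap: 0.085
grasp_force: 0.0
(array([0.52888571, 0.08348991, 0.18979501]), array([[-1.58558933e-01,  9.87349034e-01,  9.74963587e-04],
       [ 9.87346869e-01,  1.58560717e-01, -2.15877877e-03],
       [-2.28605906e-03,  6.20333586e-04, -9.99997195e-01]])) (np.float64(319.6908801175188), np.float64(270.65517158227124)) (np.float64(319.6042789643485), np.float64(210.31554184713264))
```

View pics/w1.png

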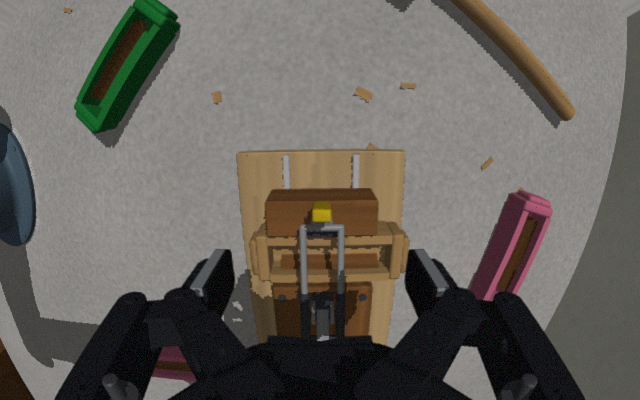

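The wrist view shows the tab at (322,213), the bar at (322,228) and the sliding jaw between rows 190 and 235. I'll enlarge that area.

Run:
```python
from h import *
im=cv2.imread("pics/w1.png")[180:280,240:410]
cv2.imwrite("pics/w1c.png",cv2.resize(im,None,fx=4.7,fy=4.7,interpolation=cv2.INTER_CUBIC))
```

```text
(no output)
```

View pics/w1c.png

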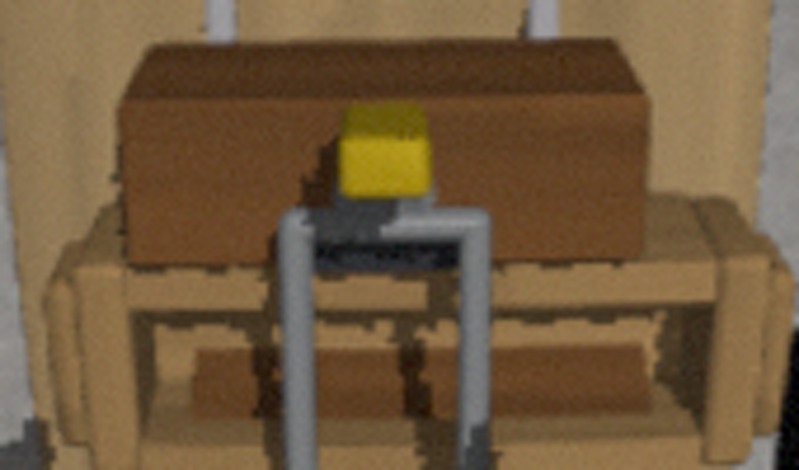

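The crop shows the jaw's top face from row 97 (outer edge) to row 262 (inner edge). The tab's top face covers u 341–432 and v 140–197, and the bar is centred at (385,222).

Run:
```python
from h import *
import pickle
K,p,M=pickle.load(open("w1.pkl","rb")); C=(K,p,M,None); o,J=jig()
w=lambda u,v:(240+u/4.7-.4,180+v/4.7-.4)
def P(nm,u,v,z): print(nm,(1e3*J.T@(onz("wrist",*w(u,v),z,C)-o)).round(1))
P("jaw outer L",122,97,.06);P("jaw outer R",648,97,.06);P("jaw inner L",128,262,.06);P("jaw inner R",642,260,.06)
for z in(.105,.11,.115): P("tab c",386,168,z);P("tab l",341,168,z);P("tab r",432,168,z);P("tabfar",386,140,z)
for z in(.075,.08): P("bar",385,222,z); P("rod l",281,222,z);P("rod r",491,222,z)
P("blank",88,262,.053);P("blank",745,230,.053)
P("board",5,20,.015);P("board",770,20,.015)
```

```text
jaw outer L [106.4  50.1  60. ]
jaw outer R [106.4 -47.2  60. ]
jaw inner L [73.1 50.9 60. ]
jaw inner R [ 73.4 -48.2  60. ]
tab c [109.3   1.6 105. ]
tab l [109.3   8.5 105. ]
tab r [109.3  -5.4 105. ]
tabfar [113.8   1.6 105. ]
tab c [111.1   1.7 110. ]
tab l [111.1   8.4 110. ]
tab r [111.1  -5.2 110. ]
tabfar [115.6   1.7 110. ]
tab c [113.    1.7 115. ]
tab l [113.    8.3 115. ]
tab r [113.  -5. 115.]
tabfar [117.3   1.7 115. ]
bar [87.9  1.6 75. ]
rod l [87.9 20.  75. ]
rod r [ 87.9 -17.3  75. ]
bar [90.   1.6 80. ]
rod l [89.9 19.7 80. ]
rod r [ 89.9 -16.9  80. ]
blank [69.8 60.4 53. ]
blank [ 76.4 -70.2  53. ]
board [109.6  83.6  15. ]
board [109.7 -82.6  15. ]
```

```bash
cat >> h.py <<'E'
def pose(bx,bz,th,y=.0017,off=(.018,.030)):  # bar pos in frame o (m), pitch deg -> tool pose gripping tab
    o,J=jig(); t=np.radians(th); X=np.array([np.cos(t),0,-np.sin(t)]); Z=np.array([np.sin(t),0,np.cos(t)])
    p=o+J@(np.array([bx,y,bz])+off[0]*X+off[1]*Z)
    return p,np.column_stack([J@X,-J[:,1],-J@Z])
def delta(p0,M0,p1,M1):
    return (M0.T@(p1-p0)*1e3).round(2),R.from_matrix(M0.T@M1).as_rotvec(degrees=True).round(2)
E
python3 - <<'E'
from h import *
p,M=tool(); g,G=pose(.088,.075,8.4)
print(p,g); d,r=delta(p,M,g,G); print("turn first",r); M1=M@R.from_rotvec(r,degrees=True).as_matrix()
print("then shift",(M1.T@(g-p)*1e3).round(1))
seq=[(.088,.075,8.4),(.088,.084,4.0),(.102,.084,7.5),(.102,.064,18)]
for a,b in zip(seq,seq[1:]): print(b,*delta(*pose(*a),*pose(*b)))
E
```

```text
[0.52888571 0.08348991 0.18979501] [0.52891532 0.08376631 0.10204868]
turn first [ 0.02 -8.27 -0.18]
then shift [13.1  0.1 86.8]
(0.088, 0.084, 4.0) [ -3.67  -0.   -10.2 ] [ 0.   4.4 -0. ]
(0.102, 0.084, 7.5) [15.76  0.    0.18] [-0.  -3.5  0. ]
(0.102, 0.064, 18) [ 7.78 -0.   23.61] [  0.  -10.5  -0. ]
```

```bash
python3 -m inch '[[0.05,[0,0,0],[0,-8.3,-0.2]],[0.05,[0.013,0,0.005],[0,0,0]],[0.05,[0,0,0.015],[0,0,0]],[0.05,[0,0,0.02],[0,0,0]],[0.05,[0,0,0.02],[0,0,0]],[0.05,[0,0,0.015],[0,0,0]],[0.05,[0,0,0.012],[0,0,0]],[0.05,[0,0,0],[0,0,0]]]'
python3 - <<'E'
from h import *
import pickle
C=cam("wrist"); pickle.dump(C[:3],open("w2.pkl","wb"))
im=manip.snapshot("wrist"); cv2.imwrite("pics/w2.png",cv2.resize(im[170:400,180:460],None,fx=2.5,fy=2.5))
print(delta(*tool(),*pose(.088,.075,8.4)))
E
```

```text
time: 3.8
tool_pos: [0.5251, 0.0881, 0.1001]
ee_rot: [1.959, 2.313, -0.146]
contact_force: [-0.4, 0.6, -0.3]
finger_gap: 0.05
grasp_force: 0.0
(array([-4.89,  2.12,  0.08]), array([-0.09, -0.14,  0.2 ]))
```

View pics/w2.png

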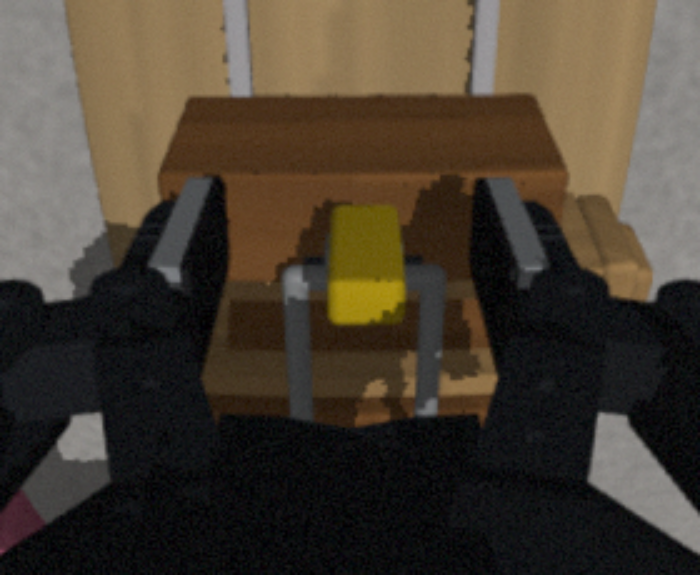

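The tab stands between the open fingers, a little right of centre (its top face is centred at crop (366,301), finger midline about 348). I'll work out the correction.

Run:
```python
from h import *
import pickle
K,p,M=pickle.load(open("w2.pkl","rb")); C=(K,p,M,None); o,J=jig()
w=lambda u,v:(180+u/2.5-.3,170+v/2.5-.3)
def P(nm,u,v,z): print(nm,(1e3*J.T@(onz("wrist",*w(u,v),z,C)-o)).round(1))
for z in(.105,.11): P("tab c",366,301,z);P("l",328,301,z);P("r",404,301,z)
P("jaw L",161,172,.06);P("jaw R",566,172,.06);P("rod l",284,272,.076);P("rod r",443,272,.076)
t,T=tool(); print("tcp",t,(1e3*J.T@(t-o)).round(1)); print(manip.get_state()["qvel"].round(3))
```

```text
tab c [107.3   1.7 105. ]
l [107.3   8.8 105. ]
r [107.3  -5.3 105. ]
tab c [111.9   1.9 110. ]
l [111.8   8.6 110. ]
r [111.8  -4.8 110. ]
jaw L [106.1  50.   60. ]
jaw R [106.5 -47.   60. ]
rod l [89.6 19.8 76. ]
rod r [ 89.7 -16.6  76. ]
tcp [0.52602151 0.08820263 0.10143153] [115.    3.8 101.4]
[ 0.005 -0.026 -0.025 -0.002  0.004  0.003]
```

```bash
python3 -m inch '[[0.05,[-0.0045,0.002,0],[0,0,0]],[0.05,[0,0,0],[0,0,0]],[0.03,[0,0,0],[0,0,0]],[0.005,[0,0,0],[0,0,0]],[0.005,[0,0,0],[0,0,0]],[0.005,[0,0,0],[0,0,0]],[0.005,[0,0,0],[0,0,0]],[0.005,[0,0,0],[0,0,0]]]' 40
python3 - <<'E'
from h import *
print(delta(*tool(),*pose(.088,.075,8.4)), manip.get_state()["moment"])
E
```

```text
time: 4.65
tool_pos: [0.5295, 0.0843, 0.1034]
ee_rot: [1.956, 2.311, -0.142]
contact_force: [-1.1, 0.1, 3.5]
finger_gap: 0.0132
grasp_force: 40.3
(array([-0.23, -0.66,  1.36]), array([ 0.04, -0.1 ,  0.2 ])) [ 0.04670882  0.20156518 -0.01552395]
```

```bash
python3 -m inch '[[0.005,[-0.001,0,-0.0035],[0,1.5,0]],[0.005,[-0.001,0,-0.0035],[0,1.5,0]],[0.005,[-0.001,0,-0.004],[0,1.4,0]],[0.005,[0,0,0],[0,0,0]],[0.005,[0.003,0,0],[0,-0.7,0]],[0.005,[0.003,0,0],[0,-0.7,0]],[0.005,[0,0,0],[0,0,0]]]'
python3 - <<'E'
from h import *
p,M=tool();o,J=jig();print((1e3*J.T@(p-o)).round(1),"tilt",np.degrees(np.arctan2(-M[2,0],-M[2,2])));print("F jig",J.T@manip.get_state()["contact_force"], "bar", (1e3*J.T@(p+M@[-.018,0,.030]-o)).round(1))
E
```

```text
time: 5.35
tool_pos: [0.5284, 0.0874, 0.1132]
ee_rot: [1.98, 2.342, -0.097]
contact_force: [2.4, -5.9, -1.4]
finger_gap: 0.0131
grasp_force: 39.5
[113.9   1.6 113.2] tilt 5.550092784775479
F jig [-6.22144014 -1.38545839 -1.36194975] bar [93.1  1.5 85. ]
```

```bash
python3 -m inch '[[0.005,[0.0035,0,0],[0,-0.7,0]],[0.005,[0.0035,0,0],[0,-0.7,0]],[0.005,[0.0035,0,0],[0,-0.7,0]],[0.005,[0,0,0],[0,0,0]],[0.005,[0,0,0],[0,0,0]]]'
python3 - <<'E'
from h import *
p,M=tool();o,J=jig();print((1e3*J.T@(p-o)).round(1),"tilt",np.degrees(np.arctan2(-M[2,0],-M[2,2])));print("F jig",J.T@manip.get_state()["contact_force"], "bar", (1e3*J.T@(p+M@[-.018,0,.030]-o)).round(1))
C=cam("wrist");cv2.imwrite("pics/w3w.png",manip.snapshot("wrist"));im=manip.snapshot("side"); cv2.imwrite("pics/s3.png",im)
a=cv2.resize(im[165:265,275:385],None,fx=5,fy=5,interpolation=cv2.INTER_CUBIC)
b=cv2.imread("pics/w3w.png")[200:400,260:380]; b=cv2.resize(b,(240,400)); b=cv2.copyMakeBorder(b,0,100,0,0,0)
cv2.imwrite("pics/v3.png",np.hstack([a,b]))
E
```

```text
time: 5.85
tool_pos: [0.5267, 0.0978, 0.1122]
ee_rot: [1.962, 2.32, -0.132]
contact_force: [0.7, -6.3, -0.8]
finger_gap: 0.0129
grasp_force: 39.6
[124.4   1.6 112.2] tilt 7.606152530940861
F jig [-6.29958432  0.2821621  -0.76702367] bar [102.6   1.5  84.9]
```

View pics/v3.png

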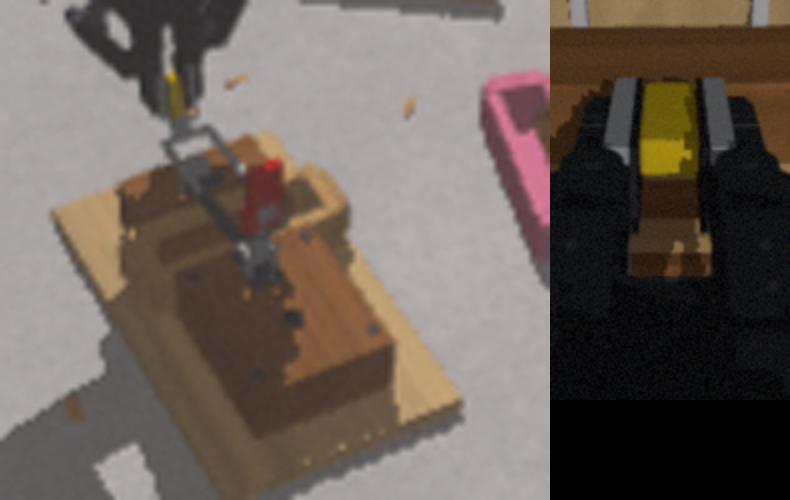

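The picture shows the lever nearly upright (handle at (263,195)) and the bar at (185,140), raised and past the keeper. Next I lower it in two parts.

```bash
python3 -m inch '[[0.005,[0.0012,0,0.0034],[0,-1.5,0]],[0.005,[0.0012,0,0.0034],[0,-1.5,0]],[0.005,[0.0012,0,0.0034],[0,-1.5,0]],[0.005,[0.0012,0,0.0034],[0,-1.5,0]],[0.005,[0.0012,0,0.0034],[0,-1.5,0]],[0.005,[0,0,0],[0,0,0]],[0.005,[0,0,0],[0,0,0]]]'
python3 - <<'E'
from h import *
p,M=tool();o,J=jig();print((1e3*J.T@(p-o)).round(1),"tilt",np.degrees(np.arctan2(-M[2,0],-M[2,2])));print("F jig",J.T@manip.get_state()["contact_force"], "bar", (1e3*J.T@(p+M@[-.018,0,.030]-o)).round(1))
E
```

```text
time: 6.65
tool_pos: [0.5264, 0.1006, 0.0947]
ee_rot: [1.892, 2.238, -0.252]
contact_force: [0.4, -5.2, -0.4]
finger_gap: 0.0133
grasp_force: 39.7
[127.2   1.4  94.7] tilt 15.11804075023164
F jig [-5.15873868  0.40123942 -0.40414629] bar [102.    1.3  70.5]
```

```bash
python3 -m inch '[[0.005,[0.0012,0,0.002],[0,-1,0]],[0.005,[0.001,0,0.0025],[0,-1,0]],[0.005,[0.0005,0,0.0015],[0,-0.5,0]],[0.005,[0,0,0],[0,0,0]],[0.005,[0,0,0],[0,0,0]]]'
python3 - <<'E'
from h import *
p,M=tool();o,J=jig();print((1e3*J.T@(p-o)).round(1),"tilt",np.degrees(np.arctan2(-M[2,0],-M[2,2])));print("F jig",J.T@manip.get_state()["contact_force"], "bar", (1e3*J.T@(p+M@[-.018,0,.030]-o)).round(1))
E
```

```text
time: 7.15
tool_pos: [0.5264, 0.1014, 0.0885]
ee_rot: [1.868, 2.209, -0.291]
contact_force: [0.7, -6.6, 1.3]
finger_gap: 0.0133
grasp_force: 39.8
[128.    1.4  88.5] tilt 17.637233499340564
F jig [-6.5708409   0.41033498  1.30484011] bar [101.8   1.3  65.4]
```

```bash
python3 -m inch '[[0.005,[0.0003,0,0.0015],[0,-0.5,0]],[0.005,[0,0,0],[0,0,0]],[0.005,[0,0,0],[0,0,0]]]'
python3 - <<'E'
from h import *
p,M=tool();o,J=jig();print((1e3*J.T@(p-o)).round(1),"tilt",np.degrees(np.arctan2(-M[2,0],-M[2,2])));print("F jig",J.T@manip.get_state()["contact_force"], "bar", (1e3*J.T@(p+M@[-.018,0,.030]-o)).round(1))
E
```

```text
time: 7.45
tool_pos: [0.5265, 0.1013, 0.0873]
ee_rot: [1.863, 2.203, -0.298]
contact_force: [-0.3, -5.8, 1.3]
finger_gap: 0.013
grasp_force: 39.9
[127.9   1.2  87.3] tilt 18.118368834270385
F jig [-5.67251479  1.23048259  1.33636697] bar [101.5   1.1  64.4]
```

```bash
python3 -m inch '[[0.03,[0,0,0],[0,0,0]],[0.04,[0,0,0],[0,0,0]],[0.04,[0,0,0],[0,0,0]],[0.04,[0,0,-0.005],[0,0,0]],[0.04,[0,0,-0.015],[0,0,0]],[0.04,[0,0,-0.02],[0,0,0]],[0.04,[0,0,-0.02],[0,0,0]],[0.04,[0,0,0],[0,0,0]],[0.04,[0,0,0],[0,0,0]],[0.04,[0,0,0],[0,0,0]]]'
python3 - <<'E'
from h import *
import pickle
C=cam("wrist");pickle.dump(C[:3],open("w4.pkl","wb"));w=manip.snapshot("wrist");cv2.imwrite("pics/w4w.png",w);im=manip.snapshot("side"); cv2.imwrite("pics/s4.png",im)
a=cv2.resize(im[165:265,275:385],None,fx=3.6,fy=3.6,interpolation=cv2.INTER_CUBIC)
b=cv2.resize(w[190:310,260:390],(390,360)) 
cv2.imwrite("pics/v4.png",np.hstack([a,b])); print(tool()[0])
E
```

```text
time: 8.45
tool_pos: [0.5226, 0.1204, 0.1432]
ee_rot: [1.867, 2.206, -0.296]
contact_force: [-0.4, -0.3, 0.1]
finger_gap: 0.04
grasp_force: 0.0
[0.52248062 0.12025564 0.14288054]
```

View pics/v4.png

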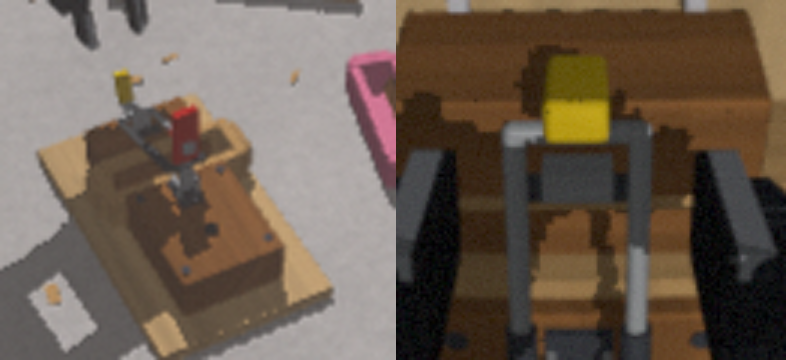

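Wrist view (right half): the bar is at crop (580,133), on the outer side of the keeper plate (rows 155–200), and the jaw's outer edge is at row 100. The lever is upright, with the handle at (183,135) in the left half. I'll check these numerically and plan the lever push.

Run:
```python
from h import *
import pickle
K,p,M=pickle.load(open("w4.pkl","rb")); C=(K,p,M,None); o,J=jig()
w=lambda u,v:(260+(u-396)/3-.3,190+v/3-.3)
def P(nm,u,v,z): print(nm,(1e3*J.T@(onz("wrist",*w(u,v),z,C)-o)).round(1))
P("bar",580,133,.063);P("bar hi",580,133,.075);P("rod l",504,133,.063);P("rod r",653,133,.063);P("jaw",400,98,.06);P("jawR",775,98,.06);P("keeper far",580,155,.072);P("keep near",580,200,.072)
# side handle
s=lambda u,v:(275+u/3.6-.4,165+v/3.6-.4)
for q in(1.4,1.5,1.6,1.7):
  r=[proj("side",o+J@np.array([-.0035-np.cos(q)*d,.0015,.074+np.sin(q)*d])) for d in(.03,.09)]
  print(q,[(round((u+.4-275)*3.6),round((v+.4-165)*3.6)) for u,v in r])
print(J.T@(tool()[0]-o))
```

```text
bar [98.7  0.9 63. ]
bar hi [109.4   1.   75. ]
rod l [98.5 20.1 63. ]
rod r [ 98.7 -17.6  63. ]
jaw [107.2  46.3  60. ]
jawR [107.6 -48.4  60. ]
keeper far [99.5  0.9 72. ]
keep near [83.6  0.8 72. ]
1.4 [(184, 165), (189, 126)]
1.5 [(182, 162), (184, 118)]
1.6 [(181, 160), (179, 111)]
1.7 [(179, 158), (175, 105)]
[0.14723897 0.0021533  0.14288054]
```

```bash
python3 -m inch '[[0.0,[0,0,-0.015],[0,6.05,0]],[0.0,[0,0,-0.015],[0,6.05,0]],[0.0,[0,0,0],[0,6.05,0]],[0.0,[-0.02,0,0],[0,0,0]],[0.0,[-0.025,0,0],[0,0,0]],[0.0,[-0.03,0,0],[0,0,0]],[0.0,[-0.02,0,0],[0,0,0]],[0.0,[-0.015,0,0],[0,0,0]],[0.0,[0,0,0],[0,0,0]],[0.0,[0,0,0],[0,0,0]],[0.0,[0,0,0],[0,0,0]]]'
python3 - <<'E'
from h import *
p,M=tool();o,J=jig();print((1e3*J.T@(p-o)).round(1),"\n",(J.T@M).round(3))
print("F jig",J.T@manip.get_state()["contact_force"]); P=np.array([-.0035,.074])
prev=None
for q in[1.5,1.4,1.3,1.2,1.1,1.0,.9,.8,.7,.6,.5,.4,.3,.2,.1,.0]:
    c=P+.08*np.array([-np.cos(q),np.sin(q)])+.005*np.array([np.sin(q),np.cos(q)])+[.011,.019]
    print(q,(c*1e3).round(1), None if prev is None else ((c-prev)*[1,-1]*1e3).round(1)); prev=c
E
```

```text
time: 9.65
tool_pos: [0.5398, 0.0205, 0.1722]
ee_rot: [-2.026, -2.396, -0.004]
contact_force: [-1.0, -0.2, -0.4]
finger_gap: -0.0001
grasp_force: 0.0
[ 46.    1.2 172.2] 
 [[ 1.     0.004  0.005]
 [ 0.004 -1.     0.001]
 [ 0.005 -0.001 -1.   ]]
F jig [-0.01397153  1.01651923 -0.38425382]
1.5 [  6.8 173.2] None
1.4 [ -1.2 172.7] [-8.   0.5]
1.3 [ -9.1 171.4] [-7.9  1.3]
1.2 [-16.8 169.4] [-7.7  2. ]
1.1 [-24.3 166.6] [-7.5  2.8]
1.0 [-31.5 163. ] [-7.2  3.5]
0.9 [-38.3 158.8] [-6.8  4.2]
0.8 [-44.6 153.9] [-6.3  4.9]
0.7 [-50.5 148.4] [-5.8  5.5]
0.6 [-55.7 142.3] [-5.2  6.1]
0.5 [-60.3 135.7] [-4.6  6.6]
0.4 [-64.2 128.8] [-3.9  7. ]
0.3 [-67.4 121.4] [-3.2  7.3]
0.2 [-69.9 113.8] [-2.5  7.6]
0.1 [-71.6 106. ] [-1.7  7.8]
0.0 [-72.5  98. ] [-0.9  8. ]
```

```bash
python3 -m inch '[[0.0,[-0.015,0,0],[0,0,0]],[0.0,[-0.012,0,0],[0,0,0]],[0.0,[-0.006,0,0],[0,0,0]],[0.0,[-0.004,0,0],[0,0,0]],[0.0,[-0.004,0,0],[0,0,0]],[0.0,[-0.004,0,0.0003],[0,0,0]],[0.0,[-0.004,0,0.0003],[0,0,0]],[0.0,[-0.004,0,0.0006],[0,0,0]],[0.0,[-0.004,0,0.0006],[0,0,0]],[0.0,[0,0,0],[0,0,0]]]'
python3 - <<'E'
from h import *
p,M=tool();o,J=jig();print((1e3*J.T@(p-o)).round(1))
print("F jig",J.T@manip.get_state()["contact_force"])
E
```

```text
time: 10.65
tool_pos: [0.5494, -0.0371, 0.1701]
ee_rot: [-2.028, -2.395, -0.003]
contact_force: [-0.4, 0.5, -0.1]
finger_gap: -0.0001
grasp_force: 0.0
[-12.4   1.  170.1]
F jig [ 0.54104977  0.34938029 -0.08905574]
```

```bash
cat >> h.py <<'E'
def lever(name="s5"):
    im=manip.snapshot("side"); cv2.imwrite(f"pics/{name}.png",im); return redfit(im)
def redfit(im):
    o,J=jig(); b=im[165:265,275:385].astype(int); m=(b[...,2]>90)&(b[...,1]<60)&(b[...,0]<60)
    n,l,st,ce=cv2.connectedComponentsWithStats(m.astype(np.uint8)); 
    if n<2: return None
    i=1+np.argmax(st[1:,4]); c=ce[i]+[275,165]
    C=cam("side"); best=min(np.arange(0,2,.01),key=lambda q:np.hypot(*(np.array(proj("side",o+J@np.array([-.0035-np.cos(q)*.06,.0015,.074+np.sin(q)*.06]),C))-c)))
    return c.round(1),st[i].tolist(),round(best,2)
E
python3 - <<'E'
from h import *
for n in("side0","s3","s4"): print(n,redfit(cv2.imread(f"pics/{n}.png")))
print(lever(),J.T@manip.get_state()["contact_force"] if 0 else manip.get_state()["contact_force"])
E
```

```text
side0 (array([333.2, 213.8]), [52, 47, 12, 5, 33], np.float64(0.84))
s3 (array([327.1, 202.3]), [49, 32, 8, 14, 57], np.float64(1.52))
s4 (array([325.4, 201.1]), [47, 30, 8, 15, 69], np.float64(1.64))
(array([328.9, 205.6]), [49, 36, 10, 11, 49], np.float64(1.31)) [ 0.41360226  0.32098216 -0.04893056]
```

```bash
python3 -m inch '[[0.0,[-0.004,0,0.001],[0,0,0]],[0.0,[-0.0038,0,0.0013],[0,0,0]],[0.0,[-0.0037,0,0.0015],[0,0,0]],[0.0,[-0.0036,0,0.0017],[0,0,0]],[0.0,[-0.0036,0,0.0018],[0,0,0]]]'
python3 - <<'E'
from h import *
o,J=jig()
for i in range(2): print((1e3*J.T@(tool()[0]-o)).round(1),"F jig",J.T@manip.get_state()["contact_force"]);print(lever())
E
```

```text
time: 11.2
tool_pos: [0.5526, -0.0553, 0.1629]
ee_rot: [-2.028, -2.395, -0.004]
contact_force: [-0.8, 1.7, 1.2]
finger_gap: -0.0002
grasp_force: 1.2
[-30.9   0.8 162.9] F jig [1.82910545 0.53210717 1.23472912]
(array([331.5, 209.8]), [51, 42, 10, 7, 28], np.float64(1.05))
[-31.4   0.9 162.7] F jig [0.40760494 0.83354965 2.32995305]
(array([332.4, 209.4]), [54, 42, 7, 5, 20], np.float64(1.05))
```

```bash
python3 -m inch '[[0.0,[-0.0034,0,0.002],[0,0,0]],[0.0,[-0.0034,0,0.0022],[0,0,0]],[0.0,[-0.0032,0,0.0024],[0,0,0]]]'
python3 -m inch '[[0.0,[-0.0031,0,0.0025],[0,0,0]],[0.0,[-0.003,0,0.0027],[0,0,0]],[0.0,[-0.0028,0,0.0028],[0,0,0]]]'
python3 - <<'E'
from h import *
o,J=jig()
for i in range(2): print((1e3*J.T@(tool()[0]-o)).round(1),"F jig",J.T@manip.get_state()["contact_force"]);print(lever())
E
```

```text
time: 11.6
tool_pos: [0.5544, -0.0652, 0.1565]
ee_rot: [-2.028, -2.396, -0.004]
contact_force: [-1.9, 1.4, 4.3]
finger_gap: 0.0003
grasp_force: 1.9
time: 11.9
tool_pos: [0.556, -0.0741, 0.1487]
ee_rot: [-2.028, -2.396, -0.004]
contact_force: [-2.2, 1.3, 5.8]
finger_gap: -0.0001
grasp_force: 2.6
[-50.    0.4 148.7] F jig [1.64616205 2.00365504 5.79303641]
(array([335.4, 216.7]), [57, 50, 8, 4, 19], np.float64(0.67))
[-50.3   0.5 148.3] F jig [-0.52969252  0.56344334  4.52462201]
(array([333.1, 216.6]), [52, 50, 12, 5, 31], np.float64(0.71))
```

```bash
python3 -m inch '[[0.0,[-0.0027,0,0.0029],[0,0,0]],[0.0,[-0.0025,0,0.0031],[0,0,0]],[0.0,[-0.0023,0,0.0032],[0,0,0]]]'
python3 -m inch '[[0.0,[-0.0022,0,0.0033],[0,0,0]],[0.0,[-0.002,0,0.0034],[0,0,0]],[0.0,[-0.0019,0,0.0035],[0,0,0]]]'
python3 -m inch '[[0.0,[-0.0017,0,0.0036],[0,0,0]],[0.0,[-0.0016,0,0.0037],[0,0,0]]]'
python3 - <<'E'
from h import *
o,J=jig()
for i in range(1): print((1e3*J.T@(tool()[0]-o)).round(1),"F jig",J.T@manip.get_state()["contact_force"]);print(lever())
E
```

```text
time: 12.3
tool_pos: [0.5574, -0.0815, 0.1396]
ee_rot: [-2.028, -2.396, -0.004]
contact_force: [-1.1, 0.3, 5.4]
finger_gap: 0.0001
grasp_force: 2.7
time: 12.6
tool_pos: [0.5585, -0.0878, 0.1294]
ee_rot: [-2.029, -2.397, -0.004]
contact_force: [-2.1, -1.1, 4.9]
finger_gap: 0.0
grasp_force: 2.4
time: 12.8
tool_pos: [0.559, -0.0911, 0.122]
ee_rot: [-2.029, -2.397, -0.004]
contact_force: [-0.2, -1.8, 4.2]
finger_gap: 0.0
grasp_force: 1.9
[-67.2   0.2 122. ] F jig [-1.76001193  0.50601866  4.15349538]
(array([334.2, 224.4]), [53, 54, 14, 11, 45], np.float64(0.27))
```

```bash
python3 -m inch '[[0.0,[-0.0014,0,0.0037],[0,0,0]],[0.0,[-0.0012,0,0.0037],[0,0,0]]]'
python3 -m inch '[[0.0,[-0.001,0,0.003],[0,0,0]],[0.0,[0,0,0.0015],[0,0,0]]]'
python3 -m inch '[[0.0,[0,0,0.001],[0,0,0]]]'
python3 -m inch '[[0.0,[0,0,0.001],[0,0,0]]]'
python3 -m inch '[[0.0,[0,0,0.001],[0,0,0]]]'
```

```text
time: 13.05
tool_pos: [0.5592, -0.0931, 0.1141]
ee_rot: [-2.028, -2.396, -0.004]
contact_force: [0.3, -1.2, 3.4]
finger_gap: 0.0002
grasp_force: 1.3
time: 13.25
tool_pos: [0.5588, -0.0936, 0.109]
ee_rot: [-2.027, -2.394, -0.004]
contact_force: [0.9, -1.2, 2.1]
finger_gap: 0.0004
grasp_force: 0.9
time: 13.35
tool_pos: [0.5587, -0.0935, 0.1081]
ee_rot: [-2.027, -2.394, -0.004]
contact_force: [0.1, -0.8, 1.4]
finger_gap: 0.0001
grasp_force: 0.8
time: 13.45
tool_pos: [0.5588, -0.0935, 0.1073]
ee_rot: [-2.027, -2.395, -0.004]
contact_force: [-0.3, -1.1, 1.4]
finger_gap: 0.0
grasp_force: 0.8
time: 13.55
tool_pos: [0.5588, -0.0935, 0.1064]
ee_rot: [-2.027, -2.395, -0.004]
contact_force: [0.3, -0.8, 0.6]
finger_gap: 0.0002
grasp_force: 0.7
```

```bash
for i in 1 2 3 4; do :; done; python3 -m inch '[[0.0,[0,0,0.001],[0,0,0]]]' | sed -n 2,4p
python3 -m inch '[[0.0,[0,0,0.001],[0,0,0]]]' | sed -n 2,4p
python3 -m inch '[[0.0,[0,0,0.001],[0,0,0]]]'| sed -n 2,4p
python3 -m inch '[[0.0,[0,0,0.0007],[0,0,0]]]'| sed -n 2,4p
```

```text
tool_pos: [0.5588, -0.0935, 0.1054]
ee_rot: [-2.027, -2.395, -0.004]
contact_force: [-0.2, -1.0, 1.2]
tool_pos: [0.5589, -0.0935, 0.1045]
ee_rot: [-2.027, -2.395, -0.004]
contact_force: [-0.0, -1.0, 0.5]
tool_pos: [0.5589, -0.0935, 0.1034]
ee_rot: [-2.027, -2.395, -0.004]
contact_force: [-0.3, -0.6, 1.7]
tool_pos: [0.5589, -0.0935, 0.1028]
ee_rot: [-2.027, -2.395, -0.004]
contact_force: [-0.4, -1.1, 1.3]
```

```bash
python3 -m inch '[[0.0,[0,0,0.0006],[0,0,0]],[0.0,[0,0,0.0006],[0,0,0]]]' | sed -n '2p;4p'
```

```text
tool_pos: [0.5589, -0.0935, 0.1016]
contact_force: [0.4, -0.6, 1.1]
```

Run:
```python
from h import *
print(lever("s6"))
```

```text
(array([337.7, 231.9]), [58, 64, 9, 7, 33], np.float64(0.0))
```

```bash
python3 -m inch '[[0.0,[0,0,0.0006],[0,0,0]],[0.0,[0,0,0.0006],[0,0,0]]]' | sed -n '2p;4p'
```

```text
tool_pos: [0.559, -0.0935, 0.1005]
contact_force: [0.3, 0.6, 0.4]
```

```bash
python3 -m inch '[[0.0,[0,0,0.0006],[0,0,0]],[0.0,[0,0,0.0006],[0,0,0]]]' | sed -n '2p;4p'
```

```text
tool_pos: [0.559, -0.0935, 0.0992]
contact_force: [-0.7, 0.3, 1.4]
```

```bash
python3 -m inch '[[0.0,[0,0,0.0006],[0,0,0]],[0.0,[0,0,0.0006],[0,0,0]]]' | sed -n '2p;4p'
```

```text
tool_pos: [0.559, -0.0935, 0.098]
contact_force: [0.6, -0.4, 0.2]
```

```bash
python3 -m inch '[[0.0,[0,0,0.0006],[0,0,0]],[0.0,[0,0,0.0006],[0,0,0]]]' | sed -n '2p;4p'
```

```text
tool_pos: [0.559, -0.0935, 0.0968]
contact_force: [-1.0, 0.1, 1.0]
```

```bash
python3 -m inch '[[0.0,[0,0,0.0006],[0,0,0]],[0.0,[0,0,0.0006],[0,0,0]]]' | sed -n '2p;4p'
```

```text
tool_pos: [0.5591, -0.0936, 0.0961]
contact_force: [-2.4, -0.1, 5.1]
```

Stop contact. I'll press on in small steps to about 15 N.

```bash
python3 -m inch '[[0.0,[0,0,0.0005],[0,0,0]],[0.0,[0,0,0],[0,0,0]]]' | sed -n '2p;4p'
```

```text
tool_pos: [0.5591, -0.0936, 0.096]
contact_force: [-2.5, -0.2, 6.1]
```

```bash
python3 -m inch '[[0.0,[0,0,0.0008],[0,0,0]],[0.0,[0,0,0],[0,0,0]]]' | sed -n '2p;4p'
```

```text
tool_pos: [0.5592, -0.0936, 0.0957]
contact_force: [-4.5, 0.3, 8.8]
```

```bash
python3 -m inch '[[0.0,[0,0,0.0009],[0,0,0]],[0.0,[0,0,0],[0,0,0]]]' | sed -n '2p;4p'
```

```text
tool_pos: [0.5592, -0.0936, 0.0953]
contact_force: [-6.5, 1.8, 12.0]
```

```bash
python3 -m inch '[[0.0,[0,-0.0004,0.0008],[0,0,0]],[0.0,[0,0,0],[0,0,0]],[0.0,[0,0,0],[0,0,0]]]' | sed -n '2p;4p'
```

```text
tool_pos: [0.5592, -0.0937, 0.0951]
contact_force: [-6.2, 1.7, 14.0]
```

```bash
python3 -m inch '[[0.0,[0,-0.0003,0.0004],[0,0,0]],[0.0,[0,0,0],[0,0,0]],[0.0,[0,0,0],[0,0,0]],[0.0,[0,0,0],[0,0,0]]]' | sed -n '2p;4p'
```

```text
tool_pos: [0.5592, -0.0936, 0.0951]
contact_force: [-7.1, 2.9, 16.5]
```

Pressed at 15–16 N for over 0.3 s. Next I lift off and look.

```bash
python3 -m inch '[[0.0,[0,0,-0.003],[0,0,0]],[0.0,[0,0,-0.006],[0,0,0]],[0.0,[0,0,-0.02],[0,0,0]],[0.0,[0,0,-0.03],[0,0,0]],[0.0,[0,0,-0.03],[0,0,0]],[0.0,[0,0,-0.03],[0,0,0]],[0.0,[0.02,0,-0.02],[0,0,0]],[0.0,[0.02,0,0],[0,0,0]],[0.0,[0,0,0],[0,0,0]],[0.0,[0,0,0],[0,0,0]],[0.0,[0,0,0],[0,0,0]]]'
python3 - <<'E'
from h import *
w=manip.snapshot("wrist");im=manip.snapshot("side");print(redfit(im))
a=cv2.resize(im[165:265,275:385],None,fx=3.6,fy=3.6,interpolation=cv2.INTER_CUBIC)
b=cv2.resize(w[190:310,260:390],(390,360)) 
cv2.imwrite("pics/v7.png",np.hstack([a,b]))
E
```

```text
time: 17.6
tool_pos: [0.5516, -0.0553, 0.2308]
ee_rot: [-2.028, -2.394, -0.003]
contact_force: [0.3, -0.6, -0.3]
finger_gap: -0.0002
grasp_force: 0.0
(array([335.2, 231. ]), [52, 57, 15, 15, 52], np.float64(0.0))
```

View pics/v7.png

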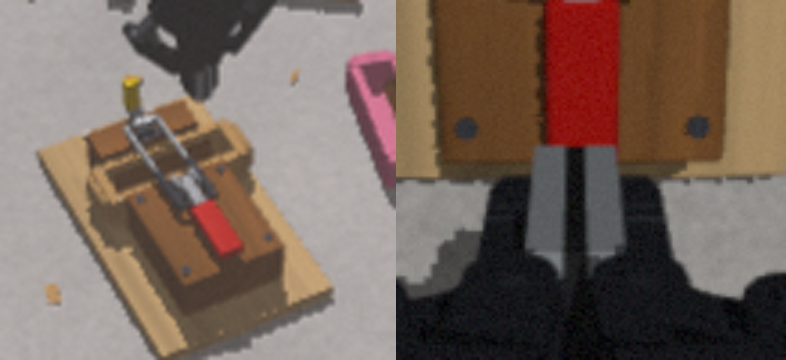

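The side view shows the lever lying flat (red at (215,230)), the loop tight with its bar at the keeper (145,122), and the blank in place. The gripper is clear.

```bash
python3 -c "
from station import manip; print(manip.job_done())"
```

```text
the job is handed in; nothing more can be done
None
```

The blank is clamped and the job is handed in at about 18 s on the robot's clock: the loop's bar is behind the keeper, and the lever went over centre, was held on its stop at 14–16.5 N and let go; the hand-in returned no verdict, so I don't know if it passed.

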